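# Clear the jade blank off the lap and lock its collar

### The arm

A 6-joint arm with a two-finger parallel gripper is mounted at the origin on the work surface. World frame = base frame: x ahead of the robot, y to its left, z up, the work surface at z = 0. Lengths are in mm, angles in rad, forces in N, time in s.
With the tool pointing down it reaches from about 275 to 750 mm from the base axis. Payload 10.2 kg.
Tool frame: the origin (TCP) lies at the very end of the fingers, on their centre line; the grasp point (between the pads) lies 19 mm behind it (hold_point_z is the distance from the TCP to the grasp point, in mm); z points along the fingers, y is the direction in which the jaws open and shut (so a half turn about z gives the same grasp; the last joint's range is limited). The gripper opens to 88 mm and grips with 3 to 60 N. Pads are 18 mm wide; open, the fingers measure 123 mm over their backs; the gripper's body (75 mm by 187 mm) begins 45 mm behind the grasp point.
Start: joints at [-1.434, 0.313, 1.498, -0, 1.331, -0.223], TCP at [184.833, -491.394, 238.72] pointing down, gripper open.
Joint ranges: [-2.94, 2.94], [-0.97, 2.17], [0.19, 2.56], [-1.23, 4.37], [0.02, 3.11], [-2.88, 2.88]. Speed limits (rad/s): [2.39, 2.39, 3.01, 3.14, 3.14, 3.14].

### API

Orientations are given as a unit quaternion [x, y, z, w].
In Python, from workcell import * gives the robot as it stands. The module is installed in compiled form; this text tells all that it offers.
- The arm moves only by the tool apply_moves, never from a script. Its arguments are lists of equal length, an entry for each row: "linear": the shift along the tool's x, y, z in units of 30 mm (1.0 is 30 mm), a list of three; "rotation": the turn, a rotation vector about the tool's x, y, z in degrees, a list of three; "claw": the closure, from 0 (fully open) to 1 (shut). A call has 1 to 20 rows; each row shifts and turns the commanded pose from where the row before left it, along the tool's axes as they then stand; what a row does not reach is not made up. A row lasts 1/8 s, in which the tool goes at most 62.5 mm and 10.7 degrees, less where a joint would pass 70% of its speed; a pose out of reach is approached as far as the arm can. A call is refused whole if a number of a shift passes 1 or a number of a turn 10.7, either way. A call with a gripper value outside its range is refused whole. The fingers move at their own pace and stop on an object; "force" is the grip in N (left out, the last holds). Time passes only in rows, so rows that do not move let the fingers close. It gives the time, the measured TCP pose, the force and the opening at its end, in the units of the state.
- observe(): the state, without advancing time (a new reading comes with each control period).
- get_image(name): name is "side" or "top"; returns a dict with "img" (384x512x3 uint8, red, green, blue), "range_z" (384x512 float32, mm along the optical axis (not along the pixel's ray), 0 where there is no reading), "intrinsics" (3x3 intrinsics, pixels), "R" (3x3) and "t" (3): a world point X has camera coordinates R X + t. Camera axes: x right, y down, z forward; pixel columns grow to the right and rows downward; lengths in mm; the calibration is good to about 2 mm. A picture is of the moment at which its call begins.
- close_job(): hands the job in, once; it reports no verdict.
The state is a dict: "clock": time; "qpos": joint angles; "joint_vel": joint speeds; "joint_efforts": joint torques, N m; "position": TCP position; "orientation": TCP orientation; "ft_force": force on the tool from outside, world axes, zero at the start; "wrist_torque": the same for the moment, N m; "gripper_width": finger opening in mm.
Only numpy, scipy, OpenCV 4.12 (cv2) and the standard library are available. Lean on these libraries where they do the work, as an engineer would, in place of code of your own. Each camera call takes 0.05 s, during which the arm holds its last target. There are 200 camera calls.

### The job

A dark green jade blank has been left on the grinding disc, in the way of the lock collar's handle. First pick it off and lay it gently, flat on its base, on the floor of the white tray without dropping it; only then turn the collar by its black grip until its yellow pointer stands on the red mark, and let go. Do not push the blank with the handle, and do not disturb the pale blank in the tray, the bowl, the jar or the brush.

Things in the scene. Friction and masses are not known exactly. Their poses are not given: they have to be found in the camera images.
- machine: flat-lap grinder, fixed: round green drum 260 mm across, 66 mm high, with a flat metal grinding disc 210 mm across whose top is 80 mm above the bench. Origin: centre of the drum's underside; z up, the axis the lock collar turns about. The collar's grip starts on this frame's -x +y side and sweeps across its -x side to the red mark on its -x -y side.
- disc_centre (a point): centre of the top of the grinding disc, on the collar's axis, 80 mm above the bench. A thin copper water spout stands on the drum's rim at the machine's +x side, 118 mm from the axis, 160 mm above the bench at its highest, its outlet 80 mm from the axis.
- lock_mark (a point): centre of the red mark (25 x 10 mm, along the radius) on the drum's rim, 117.5 mm from the axis, 69 mm above the bench. A white mark on the rim shows the unlocked position.
- collar (a joint): angle of the captive lock collar, rad: 0 with its pointer at the white (unlocked) mark, growing counter-clockwise from above; 1.95 with its pointer on the red (locked) mark; stop at 2.3, past the mark. It stays where it is left; 2 to 3 N at the grip turns it. Collar: dark steel, 72 mm across, 19 mm high over the disc, brass nut in its middle to 31 mm.
- grip_top (a point): centre of the top of the collar's grip: an upright black round post, 16 mm across, 80 mm from the axis. Its top is 140 mm above the bench and it is free to grasp down to the arm's top at 96 mm; it turns with the collar.
- pointer (a point): outer end of the collar's yellow pointer, 110 mm from the axis, 91 mm above the bench. The pointer is the tip of the collar's radial steel arm, 14 mm wide, its underside 6 mm and its top 16 mm above the disc, that carries the grip.
- stone: dark green jade blank lying on the disc in the handle's path, 46 x 34 x 28 mm (its own x, y, z), about 130 g. Origin: centre of its underside; z up.
- tray: white open tray, fixed, 180 x 120 x 30 mm (its x, y, z), walls 5 mm, left or right of the machine. Origin: centre of its underside.
- tray_in (a point): centre of the tray's inner floor (inside 170 x 110 mm, 25 mm deep, floor 5 mm above the bench); x along the tray's length
- tray_stone: pale green jade blank, same size as the dark one, already lying in the +x half of the tray (its +x end); the -x half is free. Origin: centre of its underside. Leave alone.
- bowl: loose green plastic bowl, 110 mm across, 45 mm high, on the other side of the machine from the tray. Origin: centre of its underside. Leave alone.
- jar: loose amber jar with white cap, 60 mm across, 75 mm high, beyond and beside the machine. Origin: centre of its underside. Leave alone.
- brush: loose flat brush with a wooden handle, lying beyond the machine, about across the bench. Leave alone.
There are look-alikes about, which are no part of the job. What is shaped like the stone but brown or orange is not meant. There is more than one size of the tray; the job needs the smaller.

How it is judged:
By the outcome, as a careful person would: the job done as asked, in the order asked, and still so for the second after the job is handed in, with the robot touching nothing.
It also fails if it takes over 58 s, if anything falls off the work surface, if the arm or the gripper's body presses on something with over 40 N, if the wrist force passes 120 N, or if a joint passes its speed limit or range.

## Working session

There is one attempt and no reset: what is moved stays moved. The work goes in short steps, Python scripts to look and compute and a tool call to move; the robot and the scene stay as the last step left them, time stands still between calls to the robot, and variables do not carry over. Pictures are saved under pics/ and viewed, about 8 in all and at most 12, crops included, and the job is handed in when it is done.

Besides the shell and the picture viewer there is one more tool, called after ">>>" as name(argument=value, ...) on one line, values as JSON. apply_moves: Moves the arm, as the interface text tells. Its arguments: {"type":"object","properties":{"linear":{"type":"array"},"rotation":{"type":"array"},"claw":{"type":"array"},"force":{"type":"number"}},"required":["linear","rotation","claw"]}

```bash
mkdir -p pics
cat > h.py <<'E'
from workcell import *
import numpy as np, cv2
def grab(n,tag):
    d=get_image(n); cv2.imwrite(f'pics/{tag}.png',cv2.cvtColor(d['img'],cv2.COLOR_RGB2BGR)); np.savez(f'{tag}.npz',**d); return d
def load(tag): return dict(np.load(f'{tag}.npz'))
def plane(d,uv,z):
    uv=np.atleast_2d(uv).astype(float); K,R,t=d['intrinsics'],d['R'],d['t']
    r=(np.linalg.inv(K)@np.c_[uv,np.ones(len(uv))].T); c=-R.T@t; w=R.T@r
    return (c[:,None]+w*((z-c[2])/w[2])).T
def cloud(d):
    h,w=d['range_z'].shape; u,v=np.meshgrid(np.arange(w),np.arange(h)); z=d['range_z']
    p=np.stack([u,v,np.ones_like(u)],-1)@np.linalg.inv(d['intrinsics']).T*z[...,None]
    return (p-d['t'])@d['R']
E
python3 - <<'E'
from h import *
a=grab('top','t0'); b=grab('side','s0')
for d in(a,b): print(d['intrinsics'],-d['R'].T@d['t'],d['R'])
print(observe())
E
```

```text
[[355.15462105   0.         256.32924113]
 [  0.         355.15462105 194.87933398]
 [  0.           0.           1.        ]] [360.08665759  -3.35374525 985.12266919] [[ 0.02011166 -0.99959743  0.02001262]
 [-0.9900735  -0.02269702 -0.13870582]
 [ 0.1391042  -0.01702436 -0.9901314 ]]
[[349.20174042   0.         254.22321115]
 [  0.         349.20174042 189.18049927]
 [  0.           0.           1.        ]] [  68.52395299 -879.51127636  695.57698168] [[ 0.89400579 -0.44782598 -0.01433695]
 [-0.24502767 -0.46186435 -0.85243344]
 [ 0.37512011  0.76559338 -0.52263916]]
{'clock': 0.1, 'qpos': array([-1.43440474e+00,  3.13383382e-01,  1.49831171e+00, -1.48105327e-05,
        1.33099678e+00, -2.23397535e-01]), 'joint_vel': array([-0.00201178, -0.00202538, -0.00062799, -0.00104464,  0.00132628,
       -0.00033009]), 'joint_efforts': array([ 2.97032755e-03, -4.02812076e+01, -2.52646852e+01,  6.95546041e-02,
        3.42271244e-02, -6.19244133e-05]), 'position': array([ 184.79838395, -491.18321424,  238.24235194]), 'orientation': array([ 9.83862100e-01,  1.78927543e-01,  1.67164415e-05, -5.49400719e-04]), 'ft_force': array([0.10298109, 0.00403365, 0.78547609]), 'wrist_torque': array([ 0.03070667,  0.00218399, -0.02837675]), 'gripper_width': 88.0140459916237}
```

View pics/t0.png

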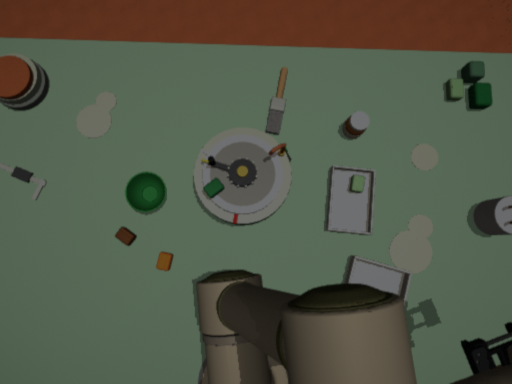

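View pics/s0.png

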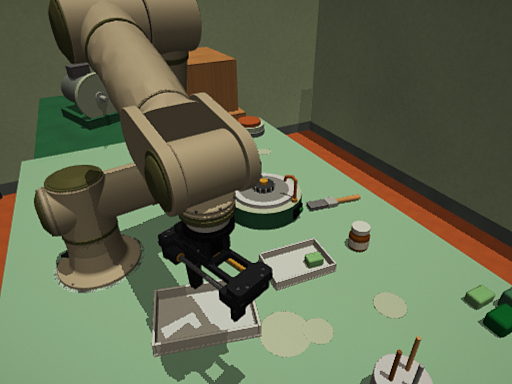

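The top view shows the disc at about (243,173), with the dark stone on it at (214,187). The grip is at about (211,160), the red mark at (236,218), the small tray at (351,200) and the pale blank at (358,183). The second tray, at the bottom, is the larger one.

Run:
```python
from h import *
d=load('t0'); im=d['img'].astype(np.uint8); P=cloud(d)
hsv=cv2.cvtColor(im,cv2.COLOR_RGB2HSV)
def box(n,lo,hi,roi,zr):
    x0,x1,y0,y1=roi; m=np.zeros(im.shape[:2],np.uint8)
    m[y0:y1,x0:x1]=cv2.inRange(hsv,np.array(lo),np.array(hi))[y0:y1,x0:x1]
    m&=((P[...,2]>zr[0])&(P[...,2]<zr[1])).astype(np.uint8)*255
    _,lb,st,_=cv2.connectedComponentsWithStats(m); k=1+np.argmax(st[1:,4]); m=lb==k
    q=P[m]; uv=np.argwhere(m)[:,::-1]; zt=np.median(q[:,2])
    w=plane(d,uv,zt)[:,:2].astype(np.float32)
    print(n,len(q),'uv',uv.mean(0),'z',zt,'rect',cv2.minAreaRect(w),'mean',w.mean(0)); return m
box('stone',(50,80,20),(90,255,255),(195,230,172,202),(97,125))
box('pale',(35,40,60),(80,255,255),(345,370,170,200),(25,45))
box('red',(0,150,60),(8,255,255),(225,245,208,228),(50,90))
box('yel',(20,120,60),(35,255,255),(195,212,150,170),(60,120))
box('nut',(12,100,60),(35,255,255),(232,254,160,182),(90,130))
box('rim',(0,0,60),(180,255,255),(185,300,120,230),(60,75))
box('disc',(0,0,20),(180,255,255),(185,300,120,230),(76,84))
box('tray',(0,0,20),(180,255,255),(320,380,160,240),(24,40))
box('grip',(0,0,0),(180,255,255),(195,235,145,175),(125,150))
box('collar',(0,0,0),(180,255,255),(222,262,150,195),(96,103))
c=cv2.resize(im[120:240,180:385],None,fx=3.9,fy=3.9,interpolation=cv2.INTER_CUBIC)
cv2.imwrite('pics/c0.png',c[...,::-1])
```

```text
stone 224 uv [213.32589286 187.38392857] z 107.2024191267345 rect ((499.7220764160156, 89.53250122070312), (32.977447509765625, 43.27210998535156), 39.01230239868164) mean [499.8838   89.33378]
pale 181 uv [357.72375691 182.83977901] z 32.122580353889155 rect ((533.39501953125, -296.6836242675781), (31.59153175354004, 44.15355682373047), 81.72579193115234) mean [ 533.65314 -296.76587]
red 26 uv [234.80769231 218.15384615] z 68.4615903136565 rect ((427.2302551269531, 34.9392204284668), (7.206538677215576, 21.5882625579834), 82.20574188232422) mean [426.98273  35.18481]
yel 12 uv [204.66666667 160.58333333] z 92.87190316586474 rect ((570.7811279296875, 115.3972396850586), (16.297794342041016, 4.120096206665039), 72.6285171508789) mean [571.1952   115.571754]
nut 104 uv [242.00961538 170.68269231] z 110.20227738070454 rect ((543.991455078125, 18.820064544677734), (28.151729583740234, 25.110939025878906), 1.3761770725250244) mean [543.50287   18.775023]
rim 2303 uv [241.82283977 178.73122015] z 65.87182468015507 rect ((543.6697387695312, 18.070205688476562), (257.36444091796875, 255.870361328125), 1.5428943634033203) mean [532.24286   19.747608]
disc 3854 uv [244.82823041 173.42994292] z 79.73477696338813 rect ((544.2879638671875, 17.907272338867188), (207.75709533691406, 207.443603515625), 46.42427444458008) mean [543.28595   12.021094]
tray 442 uv [352.22171946 199.21719457] z 28.680764070253506 rect ((489.8124694824219, -280.145263671875), (120.6306381225586, 180.1071014404297), 85.14149475097656) mean [ 489.13843 -281.88693]
grip 39 uv [210.87179487 158.87179487] z 138.91398261777974 rect ((564.6494140625, 94.22695922851562), (15.046993255615234, 14.583049774169922), 2.0978903770446777) mean [564.9419   94.54492]
collar 513 uv [242.13060429 171.57894737] z 98.53402167940692 rect ((545.0038452148438, 18.580730438232422), (72.87992858886719, 74.2244873046875), 57.34588623046875) mean [543.6847    18.696285]
```

View pics/c0.png

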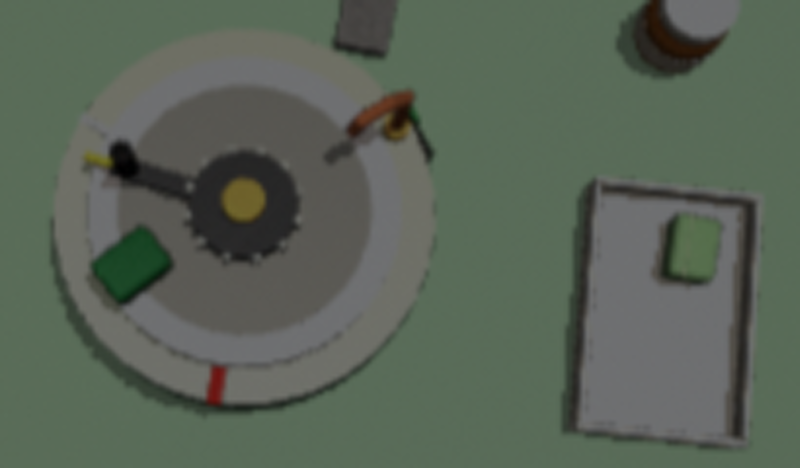

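Checks: every measured size and height matches the given values (disc 208 at z 80, collar 73, tray 120x180, stone 33x43 with its top near 108). The axis is at (543.8, 18.4), the stone at (499.8, 89.4) with its long side at 129°, and the tray's free half is at (445, -276). I'll turn the tool +108° about world z, then translate to above the stone.

>>> apply_moves(linear=[[0,0,0],[0,0,0],[0,0,0],[0,0,0],[0,0,0],[0,0,0],[0,0,0],[0,0,0],[0,0,0],[0,0,0],[0,0,0],[0.4,0.968,0],[0.4,0.968,0],[0.4,0.968,0],[0.4,0.968,0],[0.4,0.968,0],[0.4,0.968,0],[0.4,0.968,0],[0.4,0.968,0]], rotation=[[0,0,-9.85],[0,0,-9.85],[0,0,-9.85],[0,0,-9.85],[0,0,-9.85],[0,0,-9.85],[0,0,-9.85],[0,0,-9.85],[0,0,-9.85],[0,0,-9.85],[0,0,-9.85],[0,0,0],[0,0,0],[0,0,0],[0,0,0],[0,0,0],[0,0,0],[0,0,0],[0,0,0]], claw=[0,0,0,0,0,0,0,0,0,0,0,0,0,0,0,0,0,0,0], force=20)

```text
clock: 2.48
position: [305.4, -269.6, 238.6]
orientation: [0.431, 0.902, 0.0, -0.0]
ft_force: [0.1, 0.2, 0.7]
gripper_width: 88.5
```

>>> apply_moves(linear=[[0.4,0.968,0],[0.4,0.968,0],[0.4,0.968,0],[0.4,0.968,0],[0.4,0.968,0],[0.4,0.968,0],[0.4,0.968,0],[0.4,0.968,0],[0.4,0.968,0],[0.4,0.968,0],[0.4,0.968,0],[0.4,0.968,0],[0.4,0.968,0],[0,0,0],[0,0,0]], rotation=[[0,0,0],[0,0,0],[0,0,0],[0,0,0],[0,0,0],[0,0,0],[0,0,0],[0,0,0],[0,0,0],[0,0,0],[0,0,0],[0,0,0],[0,0,0],[0,0,0],[0,0,0]], claw=[0.2,0.2,0.2,0.2,0.2,0.2,0.2,0.2,0.2,0.2,0.2,0.2,0.2,0.2,0.2])

```text
clock: 4.35
position: [500.2, 87.5, 238.5]
orientation: [0.431, 0.902, -0.0, -0.0]
ft_force: [-0.8, -0.4, 0.8]
gripper_width: 70.5
```

```bash
cat >> h.py <<'E'
from scipy.spatial.transform import Rotation as Ro
def goto(x,y,z,yawy=None):
    s=observe(); R=Ro.from_quat(s['orientation']).as_matrix(); p=s['position']
    a=np.degrees(np.arctan2(R[1,1],R[0,1]))
    print('clk',round(s['clock'],2),'pos',p.round(1),'jaw ang',round(a,1),'w',round(s['gripper_width'],1),'F',s['ft_force'].round(1),'q',s['qpos'].round(2))
    print('tilt',R[:,2].round(4),'tool shift units',(R.T@(np.array([x,y,z])-p)/30).round(3))
    if yawy is not None: print('tool rotz', -((yawy-a+90)%180-90))
E
python3 - <<'E'
from h import *
goto(499.8,89.4,84,39)
E
```

```text
clk 4.35 pos [500.2  87.5 238.5] jaw ang 39.0 w 70.5 F [-0.8 -0.4  0.8] q [-0.06  0.28  1.55 -0.    1.32 -0.74]
tilt [-8.e-04 -2.e-04 -1.e+00] tool shift units [0.054 0.033 5.149]
tool rotz -0.03537222858921041
```

>>> apply_moves(linear=[[0.054,0.033,0.7],[0,0,0.7],[0,0,0.7],[0,0,0.7],[0,0,0.7],[0,0,0.7],[0,0,0.3],[0,0,0.3],[0,0,0.2],[0,0,0.12],[0,0,0],[0,0,0],[0,0,0],[0,0,0],[0,0,0],[0,0,0],[0,0,0],[0,0,0],[0,0,0]], rotation=[[0,0,0],[0,0,0],[0,0,0],[0,0,0],[0,0,0],[0,0,0],[0,0,0],[0,0,0],[0,0,0],[0,0,0],[0,0,0],[0,0,0],[0,0,0],[0,0,0],[0,0,0],[0,0,0],[0,0,0],[0,0,0],[0,0,0]], claw=[0.2,0.2,0.2,0.2,0.2,0.2,0.2,0.2,0.2,0.2,0.2,1,1,1,1,1,1,1,1], force=20)

```text
clock: 6.72
position: [500.3, 90.0, 85.2]
orientation: [0.431, 0.902, 0.0, 0.0]
ft_force: [-0.9, -0.4, 1.4]
gripper_width: 33.9
```

Run:
```python
from h import *
goto(499.8,89.4,200,39)
grab('side','s1'); d=load('s1')
cv2.imwrite('pics/c1.png',cv2.resize(d['img'][120:250,180:330],None,fx=4,fy=4)[...,::-1])
```

```text
clk 6.72 pos [500.3  90.   85.2] jaw ang 39.0 w 33.9 F [-0.9 -0.4  1.4] q [-0.05  0.46  1.73  0.    0.95 -0.73]
tilt [ 0.  0. -1.] tool shift units [-0.004 -0.024 -3.828]
tool rotz -0.03393611442356814
```

View pics/c1.png

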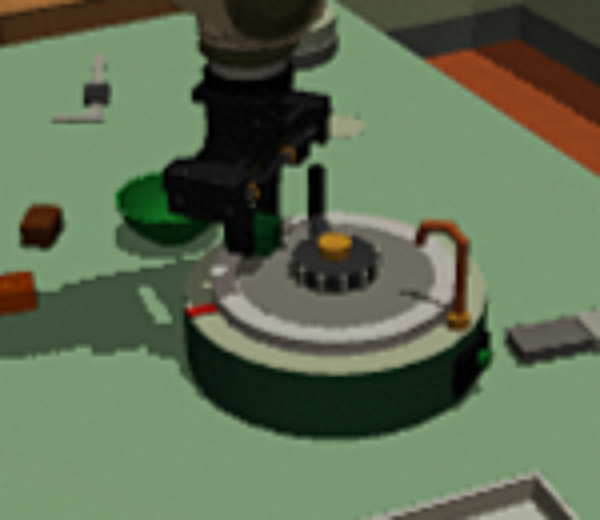

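Grasp confirmed: the opening is 33.9 mm on the 34 mm side, and the side crop shows the stone between the fingers, clear of the grip. The base is 5.2 mm below the TCP. Next I lift, carry it to the free half and turn.

>>> apply_moves(linear=[[0,0,-0.3],[0,0,-0.6],[0,0,-0.8],[0,0,-0.8],[0,0,-0.8],[0,0,-0.7],[-0.35,-0.38,0],[-0.69,-0.76,0],[-0.69,-0.76,0],[-0.69,-0.76,0],[-0.69,-0.76,0],[-0.69,-0.76,0],[-0.69,-0.76,0],[-0.69,-0.76,0],[-0.69,-0.76,0],[-0.69,-0.76,0],[-0.69,-0.76,0],[-0.69,-0.76,0],[-0.37,-0.37,0],[0,0,0]], rotation=[[0,0,0],[0,0,0],[0,0,0],[0,0,0],[0,0,0],[0,0,0],[0,0,0],[0,0,0],[0,0,0],[0,0,0],[0,0,0],[0,0,0],[0,0,0],[0,0,0],[0,0,0],[0,0,0],[0,0,0],[0,0,0],[0,0,0],[0,0,0]], claw=[1,1,1,1,1,1,1,1,1,1,1,1,1,1,1,1,1,1,1,1], force=25)

```text
clock: 9.28
position: [444.0, -276.2, 204.5]
orientation: [0.431, 0.902, 0.0, -0.001]
ft_force: [-0.7, 1.5, -1.9]
gripper_width: 33.8
```

>>> apply_moves(linear=[[0,0,0],[0,0,0],[0,0,0],[0,0,0],[0,0,0],[0,0,0],[0,0,0.5],[0,0,0.8],[0,0,0.8],[0,0,0.8],[0,0,0.8],[0,0,0.5],[0,0,0]], rotation=[[0,0,-7.7],[0,0,-7.7],[0,0,-7.7],[0,0,-7.7],[0,0,-7.7],[0,0,-7.6],[0,0,0],[0,0,0],[0,0,0],[0,0,0],[0,0,0],[0,0,0],[0,0,0]], claw=[1,1,1,1,1,1,1,1,1,1,1,1,1])

```text
clock: 10.9
position: [444.2, -275.1, 78.1]
orientation: [0.044, 0.999, 0.001, -0.001]
ft_force: [0.6, 0.5, -0.6]
gripper_width: 33.4
```

Run:
```python
from h import *
goto(445,-276.3,10.2,85.1)
grab('side','s2'); d=load('s2')
cv2.imwrite('pics/c2.png',cv2.resize(d['img'][170:330,170:370],None,fx=4,fy=3.75)[...,::-1])
```

```text
clk 10.9 pos [ 444.2 -275.1   78.1] jaw ang 85.0 w 33.4 F [ 0.6  0.5 -0.6] q [-0.78  0.49  1.69  0.    0.96 -2.26]
tilt [-0.0015  0.0016 -1.    ] tool shift units [-0.034 -0.04   2.264]
tool rotz -0.09339737223089628
```

View pics/c2.png

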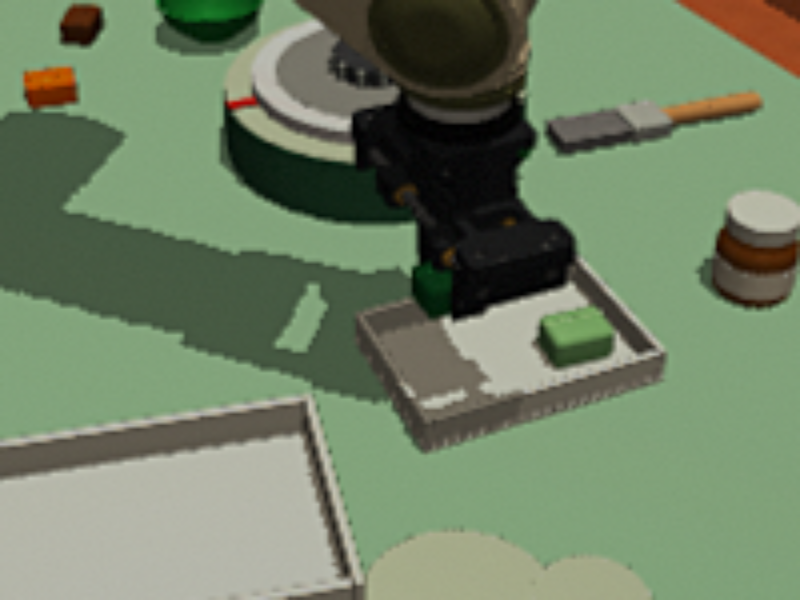

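The stone is held level over the free half of the small tray, with the pale blank clear. I'll lower it slowly.

>>> apply_moves(linear=[[-0.03,-0.04,0.4],[0,0,0.5],[0,0,0.5],[0,0,0.4],[0,0,0.15],[0,0,0.1],[0,0,0.06],[0,0,0.06],[0,0,0.04],[0,0,0],[0,0,0]], rotation=[[0,0,0],[0,0,0],[0,0,0],[0,0,0],[0,0,0],[0,0,0],[0,0,0],[0,0,0],[0,0,0],[0,0,0],[0,0,0]], claw=[1,1,1,1,1,1,1,1,1,1,1])

```text
clock: 12.32
position: [445.4, -277.1, 12.9]
orientation: [0.043, 0.999, -0.0, 0.0]
ft_force: [-0.2, 0.3, -1.4]
gripper_width: 33.8
```

>>> apply_moves(linear=[[0,0,0.03],[0,0,0.03],[0,0,0.02],[0,0,0]], rotation=[[0,0,0],[0,0,0],[0,0,0],[0,0,0]], claw=[1,1,1,1])

```text
clock: 12.82
position: [445.3, -277.0, 10.4]
orientation: [0.043, 0.999, 0.0, -0.0]
ft_force: [-0.3, -0.2, -1.3]
gripper_width: 33.6
```

>>> apply_moves(linear=[[0,0,0.015],[0,0,0.01],[0,0,0]], rotation=[[0,0,0],[0,0,0],[0,0,0]], claw=[1,1,1])

```text
clock: 13.2
position: [445.4, -277.1, 10.2]
orientation: [0.043, 0.999, -0.0, 0.0]
ft_force: [-2.1, 1.4, 5.8]
gripper_width: 33.7
```

The force rose to 6 N at z 10.2, so the base is on the floor as expected. I'll release with a limited opening and retreat up to z ≈ 220.

>>> apply_moves(linear=[[0,0,0],[0,0,0],[0,0,0],[0,0,0],[0,0,-0.2],[0,0,-0.4],[0,0,-0.8],[0,0,-0.8],[0,0,-0.8],[0,0,-0.8],[0,0,-0.8],[0,0,-0.8],[0,0,-0.8],[0,0,-0.8],[0,0,0]], rotation=[[0,0,0],[0,0,0],[0,0,0],[0,0,0],[0,0,0],[0,0,0],[0,0,0],[0,0,0],[0,0,0],[0,0,0],[0,0,0],[0,0,0],[0,0,0],[0,0,0],[0,0,0]], claw=[0.42,0.42,0.42,0.42,0.42,0.42,0.42,0.42,0.42,0.42,0.42,0.42,0.42,0.42,0.42])

```text
clock: 15.08
position: [445.8, -277.4, 221.6]
orientation: [0.043, 0.999, -0.001, 0.002]
ft_force: [0.8, 0.2, 0.7]
gripper_width: 51.4
```

Run:
```python
from h import *
c=np.array([543.8,18.4])
g=np.array([564.7,94.4]); print(np.linalg.norm(g-c),np.degrees(np.arctan2(*(g-c)[::-1])))
goto(g[0],g[1],220,74.6-90)
grab('side','s3'); d=load('s3')
cv2.imwrite('pics/c3.png',cv2.resize(d['img'][130:310,170:370],None,fx=3.5,fy=3.3)[...,::-1])
```

```text
78.82138034822788 74.62374875117375
clk 15.07 pos [ 445.8 -277.4  221.6] jaw ang 85.1 w 51.4 F [0.8 0.2 0.7] q [-0.78  0.32  1.53  0.    1.29 -2.26]
tilt [ 0.0029 -0.0028 -1.    ] tool shift units [-2.885 12.688  0.031]
tool rotz -79.5313588465151
```

View pics/c3.png

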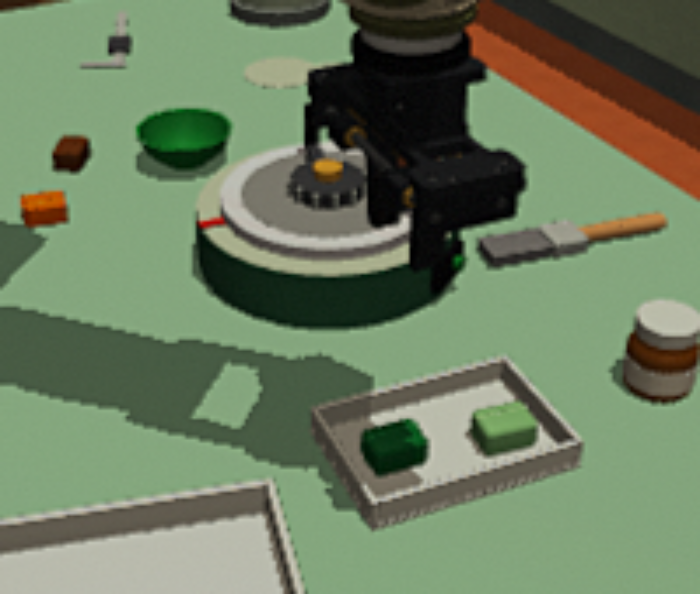

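The dark blank lies flat in the free half and the pale blank is untouched. Now I move above the grip and set the jaws tangential (-15.4°).

>>> apply_moves(linear=[[-0.1,0.45,0],[-0.207,0.906,0],[-0.207,0.906,0],[-0.207,0.906,0],[-0.207,0.906,0],[-0.207,0.906,0],[-0.207,0.906,0],[-0.207,0.906,0],[-0.207,0.906,0],[-0.207,0.906,0],[-0.207,0.906,0],[-0.207,0.906,0],[-0.207,0.906,0],[-0.207,0.906,0],[-0.1,0.46,0]], rotation=[[0,0,0],[0,0,0],[0,0,0],[0,0,0],[0,0,0],[0,0,0],[0,0,0],[0,0,0],[0,0,0],[0,0,0],[0,0,0],[0,0,0],[0,0,0],[0,0,0],[0,0,0]], claw=[0.42,0.42,0.42,0.42,0.42,0.42,0.42,0.42,0.42,0.42,0.42,0.42,0.42,0.42,0.42])

```text
clock: 17.0
position: [564.1, 96.5, 218.7]
orientation: [0.042, 0.999, 0.0, -0.001]
ft_force: [0.6, 0.7, 0.3]
gripper_width: 51.1
```

>>> apply_moves(linear=[[0,0,0],[0,0,0],[0,0,0],[0,0,0],[0,0,0],[0,0,0],[0,0,0],[0,0,0],[0,0,0],[0,0,0],[0,0,0]], rotation=[[0,0,10.05],[0,0,10.05],[0,0,10.05],[0,0,10.05],[0,0,10.05],[0,0,10.05],[0,0,10.05],[0,0,10.05],[0,0,10.05],[0,0,10.05],[0,0,0]], claw=[0.42,0.42,0.42,0.42,0.42,0.42,0.42,0.42,0.42,0.42,0.42])

```text
clock: 18.38
position: [564.2, 94.7, 219.3]
orientation: [0.795, 0.606, -0.0, -0.0]
ft_force: [-0.4, 0.1, -0.0]
gripper_width: 51.0
```

Run:
```python
from h import *
goto(564.7,95,102,-15.4)
```

```text
clk 18.38 pos [564.2  94.7 219.3] jaw ang -15.4 w 51.0 F [-0.4  0.1 -0. ] q [-0.04  0.43  1.38 -0.    1.33  0.23]
tilt [-9.e-04 -0.e+00 -1.e+00] tool shift units [0.014 0.017 3.909]
tool rotz 0.04611017795107841
```

>>> apply_moves(linear=[[0,0,0.4],[0,0,0.6],[0,0,0.6],[0,0,0.6],[0,0,0.6],[0,0,0.5],[0,0,0.3],[0,0,0.2],[0,0,0.1],[0,0,0],[0,0,0],[0,0,0],[0,0,0],[0,0,0],[0,0,0],[0,0,0],[0,0,0],[0,0,0]], rotation=[[0,0,0],[0,0,0],[0,0,0],[0,0,0],[0,0,0],[0,0,0],[0,0,0],[0,0,0],[0,0,0],[0,0,0],[0,0,0],[0,0,0],[0,0,0],[0,0,0],[0,0,0],[0,0,0],[0,0,0],[0,0,0]], claw=[0.42,0.42,0.42,0.42,0.42,0.42,0.42,0.42,0.42,0.42,1,1,1,1,1,1,1,1], force=10)

```text
clock: 20.62
position: [564.5, 94.7, 102.7]
orientation: [0.796, 0.606, -0.0, -0.0]
ft_force: [-1.1, 0.4, 1.8]
gripper_width: 15.6
```

Run:
```python
from h import *
c=np.array([543.8,18.4]); s=observe(); v=s['position'][:2]-c
print(np.linalg.norm(v),np.degrees(np.arctan2(v[1],v[0])))
goto(564.7,95,102,-15.4)
R=Ro.from_quat(s['orientation']).as_matrix()
# chord in tool axes for +4.6deg step
th=np.arctan2(v[1],v[0]); d=np.radians(4.6)
ch=80*np.array([np.cos(th+d)-np.cos(th),np.sin(th+d)-np.sin(th),0]); print(R.T@ch/30)
```

```text
79.09767224513266 74.83649156309892
clk 20.62 pos [564.5  94.7 102.7] jaw ang -15.4 w 15.6 F [-1.1  0.4  1.8] q [-0.04  0.55  1.52  0.    1.07  0.23]
tilt [-0.  0. -1.] tool shift units [0.01  0.004 0.024]
tool rotz -0.03246870275657443
[-9.59348756e-03 -2.13821120e-01  7.66243097e-06]
```

The grip is held (15.6 mm). I sweep 92° in 20 rows of 4.6°, with the tool turning along the arc.

>>> apply_moves(linear=[[-0.0085,-0.213,0],[-0.0085,-0.213,0],[-0.0085,-0.213,0],[-0.0085,-0.213,0],[-0.0085,-0.213,0],[-0.0085,-0.213,0],[-0.0085,-0.213,0],[-0.0085,-0.213,0],[-0.0085,-0.213,0],[-0.0085,-0.213,0]], rotation=[[0,0,-4.6],[0,0,-4.6],[0,0,-4.6],[0,0,-4.6],[0,0,-4.6],[0,0,-4.6],[0,0,-4.6],[0,0,-4.6],[0,0,-4.6],[0,0,-4.6]], claw=[1,1,1,1,1,1,1,1,1,1])

```text
clock: 21.88
position: [502.7, 87.2, 102.7]
orientation: [0.495, 0.869, 0.001, -0.0]
ft_force: [0.9, 5.3, 0.5]
gripper_width: 15.7
```

>>> apply_moves(linear=[[-0.0085,-0.213,0],[-0.0085,-0.213,0],[-0.0085,-0.213,0],[-0.0085,-0.213,0],[-0.0085,-0.213,0],[-0.0085,-0.213,0],[-0.0085,-0.213,0],[-0.0085,-0.213,0],[-0.0085,-0.213,0],[-0.0085,-0.213,0],[0,0,0],[0,0,0]], rotation=[[0,0,-4.6],[0,0,-4.6],[0,0,-4.6],[0,0,-4.6],[0,0,-4.6],[0,0,-4.6],[0,0,-4.6],[0,0,-4.6],[0,0,-4.6],[0,0,-4.6],[0,0,0],[0,0,0]], claw=[1,1,1,1,1,1,1,1,1,1,1,1])

```text
clock: 23.38
position: [465.5, 36.5, 102.7]
orientation: [0.118, 0.993, -0.0, -0.0]
ft_force: [-4.3, -0.7, 3.0]
gripper_width: 15.2
```

Run:
```python
from h import *
c=np.array([543.8,18.4]); s=observe(); v=s['position'][:2]-c
print(np.linalg.norm(v),np.degrees(np.arctan2(v[1],v[0])))
a=np.radians(171.9)
goto(c[0]+79.5*np.cos(a),c[1]+79.5*np.sin(a),102,81.9)
```

```text
80.39509431323393 167.0190376381889
clk 23.38 pos [465.5  36.5 102.7] jaw ang 76.5 w 15.2 F [-4.3 -0.7  3. ] q [-0.17  0.35  1.84 -0.    0.95 -1.51]
tilt [-1.e-03 -3.e-04 -1.e+00] tool shift units [-0.042 -0.225  0.023]
tool rotz -5.411319867172097
```

>>> apply_moves(linear=[[-0.005,-0.09,0],[-0.005,-0.09,0],[0,-0.05,0],[0,0,0],[0,0,0],[0,0,0],[0,0,0],[0,0,0],[0,0,-0.3],[0,0,-0.7],[0,0,-0.8],[0,0,-0.8],[0,0,-0.8],[0,0,0]], rotation=[[0,0,-1.8],[0,0,-1.8],[0,0,-1.3],[0,0,0],[0,0,0],[0,0,0],[0,0,0],[0,0,0],[0,0,0],[0,0,0],[0,0,0],[0,0,0],[0,0,0],[0,0,0]], claw=[1,1,1,1,0.55,0.55,0.55,0.55,0.55,0.55,0.55,0.55,0.55,0.55])

```text
clock: 25.12
position: [465.3, 29.5, 206.3]
orientation: [0.074, 0.997, -0.0, 0.002]
ft_force: [-0.5, 0.4, -0.4]
gripper_width: 39.5
```

Run:
```python
from h import *
s=observe();print(s['position'],s['gripper_width'])
d=grab('top','t4'); e=grab('side','s4')
a=cv2.resize(d['img'][120:270,170:370],None,fx=3,fy=3); b=cv2.resize(e['img'][150:300,190:350],None,fx=2.5,fy=3)
cv2.imwrite('pics/c4.png',np.vstack([a[:300],cv2.resize(b,(600,300))])[...,::-1])
```

```text
[465.32788854  29.53241828 206.25571477] 39.524532551271065
```

View pics/c4.png

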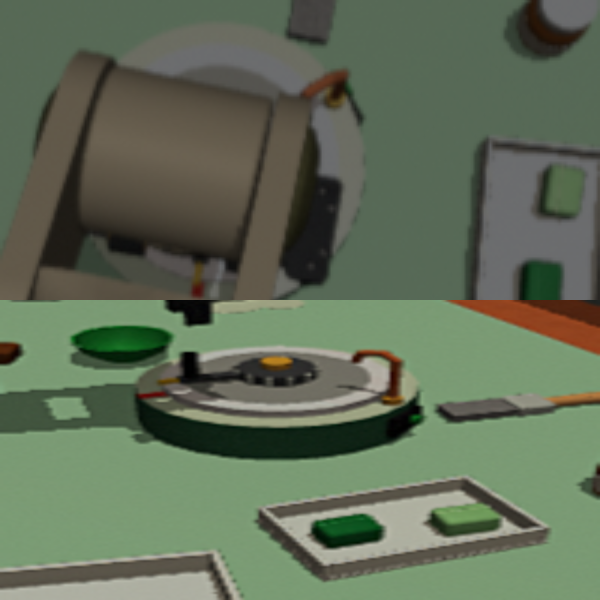

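The pointer looks to be on the red mark. I'll move the arm aside for an unobstructed measurement.

>>> apply_moves(linear=[[0,-0.5,0],[0,-0.9,0],[0,-0.9,0],[0,-0.9,0],[0,-0.9,0],[0,-0.9,0],[0,-0.9,0],[0,-0.9,0],[0,-0.9,0],[0,-0.9,0],[0,-0.5,0],[0,0,0]], rotation=[[0,0,0],[0,0,0],[0,0,0],[0,0,0],[0,0,0],[0,0,0],[0,0,0],[0,0,0],[0,0,0],[0,0,0],[0,0,0],[0,0,0]], claw=[0.55,0.55,0.55,0.55,0.55,0.55,0.55,0.55,0.55,0.55,0.55,0.55])

```text
clock: 26.72
position: [423.7, -240.9, 204.2]
orientation: [0.075, 0.997, 0.0, -0.0]
ft_force: [-0.1, -0.6, 1.4]
gripper_width: 39.6
```

Run:
```python
from h import *
d=grab('top','t5'); im=d['img']; P=cloud(d); hsv=cv2.cvtColor(im,cv2.COLOR_RGB2HSV)
c=np.array([543.8,18.4])
def ang(n,m,z):
    uv=np.argwhere(m)[:,::-1]; w=plane(d,uv,z)[:,:2].mean(0); v=w-c
    print(n,len(uv),uv.mean(0).round(1),w.round(1),np.linalg.norm(v).round(1),np.degrees(np.arctan2(v[1],v[0])).round(2))
roi=np.zeros(im.shape[:2],bool); roi[195:230,220:255]=True
ang('red',roi&((hsv[...,0]<9)|(hsv[...,0]>172))&(hsv[...,1]>150)&(hsv[...,2]>50),69)
ang('yel',roi&(hsv[...,0]>18)&(hsv[...,0]<36)&(hsv[...,1]>110),91)
roi[170:]=True
ang('grip',roi&(P[...,2]>130)&(P[...,2]<143)&(np.hypot(P[...,0]-c[0],P[...,1]-c[1])<100),140)
s=P[...,2]; m=(np.hypot(P[...,0]-445,P[...,1]+277)<30)&(s>15); print('stone top z',np.percentile(s[m],[5,50,95]))
a=cv2.resize(im[140:245,180:385],None,fx=3.8,fy=3.8); cv2.imwrite('pics/c5.png',a[...,::-1])
```

```text
red 24 [234.8 219.2] [424.1  35.2] 120.9 172.0
yel 18 [235.4 210.5] [444.7  33.3] 100.2 171.44
grip 35 [236.4 200.2] [464.8  29.5] 79.8 171.99
stone top z [476.23508783 487.25704372 492.31685915]
```

View pics/c5.png

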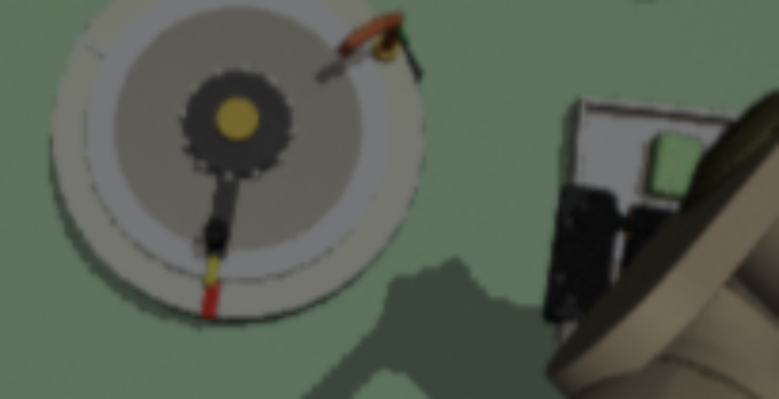

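The pointer is at 171.4–172.0° and the mark at 172.0°, so they are aligned. The stone was last seen flat in the tray. The gripper is clear of everything, so I hand in.

```bash
python3 -c "
from workcell import *
print(close_job())"
```

```text
the job is handed in; nothing more can be done
None
```

The job is done and handed in at about 27 s, inside the 58 s limit; no verdict was reported.

- **Stone:** I picked the dark blank off the disc by its 34 mm side and laid it in the free half of the small tray. It was released only after touching the floor at the expected height (about 6 N), and the side view afterwards shows it lying flat, with the pale blank apparently unmoved.
- **Collar:** I turned it by the grip about 97° along its arc, then let go and moved clear. In the last top view the red mark is at 172.0°, the grip at 172.0° and the yellow pointer at 171.4°, so the pointer is on the mark. The 0.6° gap is within what 18 pixels can resolve.
- **Failed check:** the final depth check of the stone's height gave no result because the arm hid it from the top camera. That the stone is flat therefore rests on two side views taken after release.
- **Other objects:** the bowl, jar and brush looked undisturbed in the views where they appear; I did not measure them again.

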